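Start up the heating stirrer in order

ROBOT

A 7-joint arm with a two-finger parallel gripper is mounted at the origin on a cart in front of the work surface, level with it; the furniture and walls round the work are solid. World frame = base frame: x ahead of the robot, y to its left, z up, the work surface at z = 0. Lengths are in m, angles in rad, forces in N, time in s.
With the tool pointing down it reaches from about 0.35 to 0.9 m from the base axis. Payload 19.9 kg.
Tool frame: the origin (TCP) lies between the finger pads; the fingertips stand 19 mm ahead of it and the grasp point (between the pads) is the TCP; z points along the fingers, y is the direction in which the jaws open and shut (so a half turn about z gives the same grasp; the last joint's range is limited). The gripper opens to 94 mm and grips with 3 to 60 N. Pads are 16 mm wide; open, the fingers measure 119 mm over their backs; the gripper's body (75 mm by 177 mm) begins 78 mm behind the grasp point.
Start: joints at [1.071, 0.417, -0.01, 1.614, 0.005, 1.111, -0.053], TCP at [0.276, -0.561, 0.224] pointing down, gripper open.
Joint ranges: [-2.81, 2.81], [-0.39, 2.02], [-1.27, 1.25], [0.06, 2.57], [-1.19, 4.33], [0.19, 2], [-2.82, 2.82]. Speed limits (rad/s): [1.89, 1.89, 2.39, 2.39, 3.01, 3.01, 3.01].

INTERFACE

Orientations are given as a 3x3 rotation matrix whose columns are the frame's x, y, z axes.
In Python, from rig import robot gives the robot as it stands. Calls block until the motion is done:
- robot.move_ptp(position, orientation): joint-space move of the TCP to a pose.
- robot.move_linear(position, velocity=0.15, frame=None, threshold=None): straight line of the TCP; frame=None keeps the orientation; velocity is the mean speed in m/s. With threshold (N) it stops when the force on the tool has changed by that much, and returns True; else False.
- robot.goto_joints(angles): joint-space move.
- robot.gripper_to(opening): finger opening in m; the grip force is fixed at half the most; returns when the fingers have stopped.
- robot.pause(seconds).
- robot.ik(position, orientation): joint angles nearest the present ones, or None.
- robot.get_state(): the state.
- robot.grab_frame(name): name is "side" or "top" or "wrist"; returns the picture (400x640x3 uint8, red, green, blue); there is no depth.
- robot.camera_info(name): a dict with "fx", "fy", "cx", "cy" (pixels), "dist" ([k1, k2, p1, p2, k3] as OpenCV has them; the pictures are not rectified), "rvec" (rotation vector, rad) and "tvec" (3), from world to camera coordinates, as OpenCV has them. Camera axes: x right, y down, z forward; pixel columns grow to the right and rows downward; lengths in m; the calibration is good to about 2 mm. A picture is of the moment at which its call begins: read the wrist's pose just before it. camera_info takes no time and is no camera call; for the wrist camera it gives the pose at the moment of the call.
A pose or a line that the arm cannot do raises robot.PlanningError and nothing moves.
- robot.sign_off(): hands the job in, once; it reports no verdict.
The state is a dict: "time": time; "qpos": joint angles; "joint_vel": joint speeds; "effort": joint torques, N m; "ee_pos": TCP position; "tool_rot": TCP orientation; "force": force on the tool from outside, world axes, zero at the start; "moment": the same for the moment, N m; "opening": finger opening in m.
Only numpy, scipy, OpenCV 4.12 (cv2) and the standard library are available. Lean on these libraries where they do the work, as an engineer would, in place of code of your own. Each camera call takes 0.05 s, during which the arm holds its last target. There are 200 camera calls.

TASK

Switch on the heating stirrer in the safe order, using closed fingertips only to press: first press the raised end of the green mains rocker (the end with the white bar) fully down, then push the blue stirring key fully in, and last push the orange heating key fully in. Leave the yellow key alone, leave the beaker and vials standing where they are, and finish clear of everything.

Things in the scene. Friction and masses are not known exactly. Their poses are not given: they have to be found in the camera images.
- stirrer: white heating stirrer, 250 mm deep (x), 230 wide (y), fixed; origin: centre of its underside, x to its rear, z up. Front 107 mm: flat grey control ledge, 45 mm high, with four controls in a row along y, 80 mm before the origin, 54 mm apart, in any order; they turn with the stirrer. Behind: housing 62 mm high with a square white plate, 138 mm wide, top at 71 mm, centre 52 mm behind the origin.
- rocker (a joint): green mains rocker, 50 mm long (stirrer's x), 26 mm wide, hinged across its middle 6 mm above the ledge. 0 = off: near half level, far half (towards the plate) raised, its edge 9 mm above the hinge. 0.36 rad = fully on: far half pressed down level. About 3 N on the far half moves it; no spring, it stays where it is left. Starts at 0 to 0.04.
- rocker_press (a point): point on the top face of the rocker's far half, 18 mm from the hinge, just by the white bar: press here, straight down. It sinks about 6 mm to fully on (to 6 mm above the ledge). Its x axis points from the hinge towards the plate, level when off, and dips as the rocker turns.
- blue_key (a joint): blue round push key, cap 30 mm across, on the stirrer's control ledge (starts stirring). Joint value is how far it is pushed in: 0 out, 0.006 m fully in. About 3 N moves it; it has no spring and stays where it is left. Reads 0 at the start.
- blue_key_top (a point): centre of the blue key's flat top (moves with the cap; 12 mm above the grey ledge when out, 6 mm when fully in; the black collar round it is 3 mm high and 42 mm across). z axis up.
- orange_key (a joint): orange round push key, cap 30 mm across, on the stirrer's control ledge (starts heating). Joint value is how far it is pushed in: 0 out, 0.006 m fully in. About 3 N moves it; it has no spring and stays where it is left. Reads 0 at the start.
- orange_key_top (a point): centre of the orange key's flat top (moves with the cap; 12 mm above the grey ledge when out, 6 mm when fully in; the black collar round it is 3 mm high and 42 mm across). z axis up.
- yellow_key (a joint): yellow round push key, cap 30 mm across, on the stirrer's control ledge (not to be pressed). Joint value is how far it is pushed in: 0 out, 0.006 m fully in. About 3 N moves it; it has no spring and stays where it is left. Reads 0 at the start.
- yellow_key_top (a point): centre of the yellow key's flat top (moves with the cap; 12 mm above the grey ledge when out, 6 mm when fully in; the black collar round it is 3 mm high and 42 mm across). z axis up.
- beaker: loose glass beaker, 56 mm across, 69 mm high, standing on the stirrer's plate; origin at the centre of its underside
- vial_dark: loose vial with black cap, 24 mm across, 52 mm high, on the bench in front of the stirrer; origin at the centre of its underside
- vial_white: loose vial with white cap, 24 mm across, 52 mm high, on the bench in front of the stirrer; origin at the centre of its underside
Mind the look-alikes: they are no part of the job. Leave any brown look-alike of the vial_white alone. There is more than one size of the beaker; the job needs the larger.

How it is judged:
On the way, in this order (a step that is already met when the one before it is completed fails the run):
1. green mains rocker pressed on (over 0.29 of 0.36 rad) (value of joint rocker above 0.29 rad), for 0.1 s.
2. blue key pushed in (over 4.5 of 6 mm) (value of joint blue_key above 0.0045 m), for 0.1 s.
3. orange key pushed in (over 4.5 of 6 mm) (value of joint orange_key above 0.0045 m), for 0.1 s.
At the end, for the whole second after the job is handed in: Rocker over 0.29 rad, blue and orange keys in by over 4.5 mm, yellow key in by less than 2 mm; beaker and both vials upright (tilt under 0.2 rad) and within 20 mm of where they started (value of joint rocker above 0.29 rad and value of joint each of blue_key, orange_key above 0.0045 m and value of joint yellow_key below 0.002 m and distance of each of beaker, vial_dark, vial_white from where it was at the start of the episode below 0.02 m and angle between each of beaker, vial_dark, vial_white's own z axis and vertical below 0.2 rad); the robot touches nothing.
It fails at once if the yellow key is pressed by over 2 mm (value of joint yellow_key above 0.002 m).
It fails at once if the beaker is shifted or lifted by over 20 mm, or tipped (distance of beaker from where it was at the start of the episode above 0.02 m or angle between beaker's own z axis and vertical above 0.2 rad).
It fails at once if the dark-capped vial is shifted or lifted by over 20 mm, or tipped (distance of vial_dark from where it was at the start of the episode above 0.02 m or angle between vial_dark's own z axis and vertical above 0.2 rad).
It fails at once if the white-capped vial is shifted or lifted by over 20 mm, or tipped (distance of vial_white from where it was at the start of the episode above 0.02 m or angle between vial_white's own z axis and vertical above 0.2 rad).
It also fails if it takes over 46 s, if anything falls off the work surface, if the arm or the gripper's body presses on something with over 40 N, if the wrist force passes 120 N, or if a joint passes its speed limit or range.

## Working session

There is one attempt and no reset: what is moved stays moved. The work goes in short steps, each a Python script; the robot and the scene stay as the last script left them, time stands still between calls to the robot, and variables do not carry over. Pictures are saved under pics/ and viewed, about 8 in all and at most 12, crops included, and the job is handed in when it is done.

```bash
mkdir -p pics; ls
python3 - <<'E'
from rig import robot
import cv2, numpy as np
for n in ("top","side"):
    im=robot.grab_frame(n); cv2.imwrite(f"pics/{n}0.png",im[:,:,::-1])
    c=robot.camera_info(n); R=cv2.Rodrigues(np.array(c["rvec"]))[0]
    print(n,c["fx"],c["dist"],(-R.T@np.array(c["tvec"])).round(3), R[2].round(2))
s=robot.get_state();print(s["time"],s["force"],s["opening"])
E
```

```text
pics
top 494.9580020998425 [-0.09583208  0.          0.          0.          0.        ] [ 0.396 -0.23   1.107] [ 0.16  0.01 -0.99]
side 483.8010355946792 [0.00760427 0.         0.         0.         0.        ] [0.215 0.399 0.525] [ 0.4  -0.74 -0.54]
0.1 [ 0.33037835 -0.51566816 -0.21371926] 0.09429348349610221
```

View pics/top0.png

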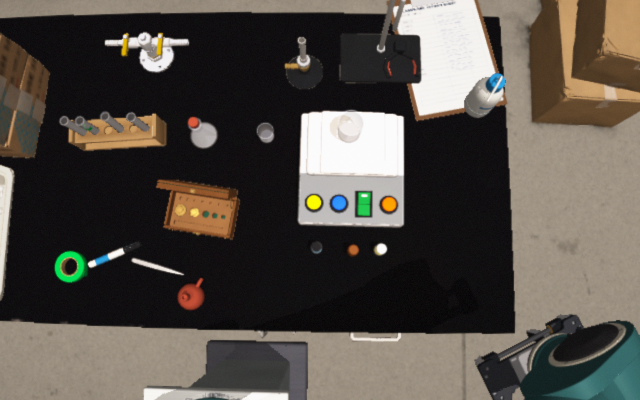

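View pics/side0.png

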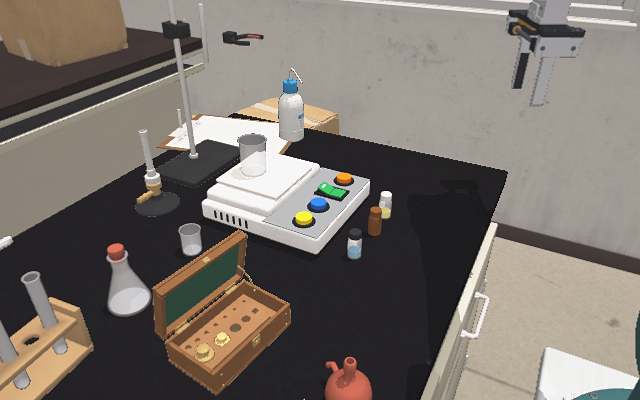

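Top view: from left to right, yellow (314,203), blue (339,203), green rocker (364,204) and orange (389,204). The vials are in front at row ~249, and the beaker is at (349,127). In the side view everything is upright with the same order. Next I'll locate the controls by colour in both views.

```bash
cat > h.py <<'E'
import cv2, numpy as np
HUE={"yellow":(25,33),"blue":(100,118),"green":(50,80),"orange":(8,19)}
def ray(c,px):
    K=np.array([[c["fx"],0,c["cx"]],[0,c["fy"],c["cy"]],[0,0,1.]])
    u=cv2.undistortPoints(np.array([[px]],float),K,np.array(c["dist"]))[0,0]
    R=cv2.Rodrigues(np.array(c["rvec"],float))[0]
    return -R.T@np.array(c["tvec"],float).ravel(), R.T@np.array([u[0],u[1],1.])
def onplane(c,px,z):
    o,d=ray(c,px); return o+d*(z-o[2])/d[2]
def blobs(rgb,box,name,minA=25):
    x0,y0,x1,y1=box
    hsv=cv2.cvtColor(rgb[y0:y1,x0:x1],cv2.COLOR_RGB2HSV); a,b=HUE[name]
    m=cv2.inRange(hsv,(a,150,90),(b,255,255))
    n,_,st,ce=cv2.connectedComponentsWithStats(m)
    return [(st[i,4],ce[i]+[x0,y0],(st[i,:4]+[x0,y0,0,0]).tolist()) for i in range(1,n) if st[i,4]>=minA]
E
python3 - <<'E'
from h import *
from rig import robot
for n,box in (("top",(295,180,410,225)),("side",(270,160,375,240))):
    im=np.ascontiguousarray(cv2.imread(f"pics/{n}0.png")[:,:,::-1]); c=robot.camera_info(n)
    for k in HUE:
        for A,p,bb in blobs(im,box,k): print(n,k,A,p.round(1),bb,onplane(c,p,0.057).round(4))
E
```

```text
top yellow 182 [313.4 202. ] [306, 195, 16, 15] [ 0.5609 -0.2087  0.057 ]
top blue 174 [338.5 202.6] [332, 196, 14, 15] [ 0.5603 -0.2625  0.057 ]
top green 277 [363.5 204.2] [357, 192, 14, 24] [ 0.5576 -0.3163  0.057 ]
top orange 148 [388.9 203.2] [382, 197, 15, 15] [ 0.5606 -0.3708  0.057 ]
side yellow 123 [303.2 216. ] [295, 212, 17, 9] [ 0.5578 -0.2061  0.057 ]
side blue 171 [318.  203.4] [310, 198, 17, 12] [ 0.5538 -0.2539  0.057 ]
side green 206 [331.6 190.3] [318, 182, 28, 16] [ 0.5525 -0.3067  0.057 ]
side orange 143 [343.8 177.6] [337, 172, 15, 12] [ 0.5526 -0.3614  0.057 ]
side orange 129 [372. 221.] [369, 207, 6, 29] [ 0.4467 -0.2474  0.057 ]
```

Run:
```python
from h import *
from rig import robot
robot.gripper_to(0.0)
s=robot.get_state(); print(s["tool_rot"].round(2) if hasattr(s["tool_rot"],'round') else s["tool_rot"])
for sg in (1,-1):
    R=np.array([[sg,0,0],[0,-sg,0],[0,0,-1.]])
    q=robot.ik([0.50,-0.315,0.24],R); print(sg,None if q is None else np.round(q,2))
R=np.diag([1.,-1,-1]) 
if robot.ik([0.50,-0.315,0.24],R) is None: R=np.diag([-1.,1,-1])
robot.move_ptp([0.50,-0.315,0.24],R); robot.pause(0.3)
c=robot.camera_info("wrist"); im=robot.grab_frame("wrist"); cv2.imwrite("pics/w1.png",im[:,:,::-1])
s=robot.get_state(); print(s["time"],s["ee_pos"],s["opening"],s["force"])
for k in HUE:
    for A,p,bb in blobs(im,(0,0,640,400),k,150): print(k,A,p.round(1),bb,onplane(c,p,0.057).round(4))
```

```text
[[ 0.9   0.44 -0.  ]
 [ 0.44 -0.9   0.  ]
 [-0.   -0.   -1.  ]]
1 [ 0.56  0.34 -0.06  1.68  0.02  1.12 -1.08]
-1 [ 0.98  0.4  -0.61  1.67  0.25  1.15  1.88]
3.125 [ 0.49974188 -0.31542719  0.23996991] 0.00020862605922599466 [ 0.04747197 -0.26061362 -0.41883782]
blue 543 [276.7 134.5] [264, 122, 26, 26] [ 0.5581 -0.2635  0.057 ]
green 419 [324.  145.5] [314, 136, 21, 20] [ 0.5456 -0.317   0.057 ]
orange 600 [371.9 135.5] [359, 122, 27, 28] [ 0.5567 -0.3713  0.057 ]
orange 732 [ 69.6 170.4] [0, 126, 95, 72] [ 0.5175 -0.0187  0.057 ]
orange 471 [ 19.5 145.9] [0, 132, 68, 35] [0.5461 0.033  0.057 ]
orange 300 [ 41.5 177. ] [0, 170, 88, 14] [0.5097 0.0164 0.057 ]
orange 199 [306.9 216.6] [299, 209, 17, 16] [ 0.4602 -0.2961  0.057 ]
orange 176 [317.7 325.3] [316, 297, 4, 54] [ 0.3052 -0.3083  0.057 ]
orange 179 [328.6 324.2] [327, 297, 4, 54] [ 0.307  -0.3229  0.057 ]
```

View pics/w1.png

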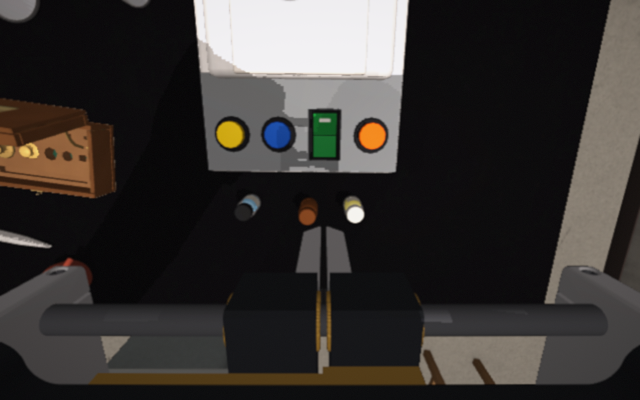

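The wrist view agrees with the top view to about 2 mm. The order holds and the white bar is at the far end of the rocker. I'll press the rocker first.

```bash
cat >> h.py <<'E'
def press(robot,x,y,zt=0.048,thr=15):
    s=robot.get_state()["ee_pos"]
    robot.move_linear([x,y,0.125],velocity=0.12); 
    robot.move_linear([x,y,0.084],velocity=0.08); robot.pause(0.2)
    hit=robot.move_linear([x,y,zt+0.019],velocity=0.02,threshold=thr)
    s=robot.get_state(); print("hit",hit,"tip z",round(s["ee_pos"][2]-0.019,4),"pos",np.round(s["ee_pos"],4),"F",np.round(s["force"],1),s["time"])
    robot.pause(0.2)
    robot.move_linear([x,y,0.125],velocity=0.1)
E
python3 - <<'E'
from h import *
from rig import robot
press(robot,0.577,-0.317)
robot.move_linear([0.50,-0.317,0.17]); robot.pause(.2)
im=robot.grab_frame("wrist"); cv2.imwrite("pics/w2.png",cv2.resize(im[:230,150:480,::-1],None,fx=2,fy=2))
c=robot.camera_info("wrist")
for k in HUE:
    for A,p,bb in blobs(im,(150,0,480,230),k,150): print(k,A,p.round(1),bb,onplane(c,p,0.057).round(4))
E
```

```text
hit True tip z 0.0511 pos [ 0.5775 -0.3171  0.0701] F [-2.7  2.2 10.3] 5.9917
blue 853 [264.1 139. ] [248, 123, 33, 33] [ 0.5581 -0.2638  0.057 ]
green 643 [323.5 125.5] [310, 112, 29, 27] [ 0.5699 -0.3175  0.057 ]
green 680 [322.8 153.6] [310, 141, 27, 26] [ 0.545  -0.3168  0.057 ]
orange 914 [383.1 140.6] [367, 124, 34, 34] [ 0.5567 -0.3713  0.057 ]
```

View pics/w2.png

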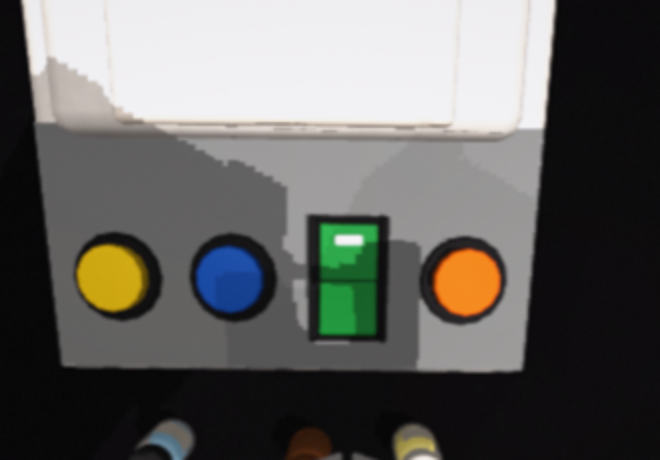

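The rocker is fully on: the tip reached 51 mm, both halves look equally large and level, and the white bar is at crop pixel (348,240). The keys are still out. Blue is next, then orange only if the blue press reaches full depth.

Run:
```python
from h import *
from rig import robot
def z():return 0
import io,contextlib
for n,y in (("blue",-0.2635),("orange",-0.3713)):
    b=io.StringIO()
    with contextlib.redirect_stdout(b): press(robot,0.5585,y)
    t=b.getvalue(); print(n,t)
    if float(t.split("tip z ")[1].split()[0])>0.0522: print("not deep enough"); break
else:
    robot.move_linear([0.50,-0.317,0.17]); robot.pause(.2)
    im=robot.grab_frame("wrist"); cv2.imwrite("pics/w3.png",cv2.resize(im[:230,150:480,::-1],None,fx=2,fy=2))
    robot.move_linear([0.40,-0.45,0.25]); robot.pause(.3)
    for n in("side","top"): cv2.imwrite(f"pics/{n}3.png",robot.grab_frame(n)[:,:,::-1])
    a,b=[cv2.imread(f"pics/{n}.png")[90:270,180:420] for n in("side0","side3")]
    cv2.imwrite("pics/cmp.png",cv2.resize(np.hstack([a,b]),(800,300)))
    print(robot.get_state()["time"],robot.get_state()["force"])
```

```text
blue hit True tip z 0.0512 pos [ 0.5586 -0.2635  0.0702] F [-3.3  1.4 10.3] 10.3417

orange hit True tip z 0.0513 pos [ 0.5586 -0.3714  0.0703] F [-1.7  2.  10.1] 13.8333

17.525 [ 0.0007266  -0.69054403  0.27751629]
```

View pics/w3.png

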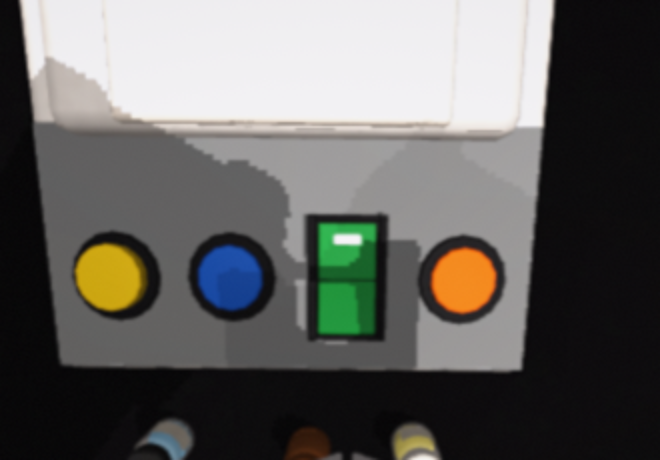

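View pics/cmp.png

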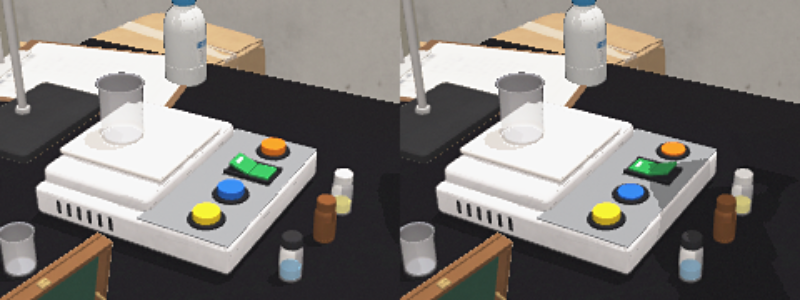

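The before/after view shows the rocker level, the blue and orange keys sunk, the yellow key still up at about (607,213), and the beaker and vials unmoved. The arm is clear, so I'm handing in.

```bash
python3 -c "
from rig import robot
robot.sign_off(); print(robot.get_state()['time'])"
```

```text
the job is handed in; nothing more can be done
the job is handed in; nothing more can be done
```

The stirrer was switched on in the required order: green mains rocker, then blue key, then orange key, all with closed fingertips. I handed the job in at about 17.5 s, well inside the 46 s limit; the hand-in reports no verdict.

- **Press depth:** the fingertips stopped against the end of travel at 51.1 mm (rocker), 51.2 mm (blue) and 51.3 mm (orange). Fully in is 51 mm, so each is within 0.3 mm. The tool force read about 10 N at each stop.
- **Last pictures:** the rocker is level, the blue and orange keys are sunk, and the yellow key is still up. The beaker and both vials look unmoved by eye; I did not measure their positions. The arm is clear, with no contact force on the tool.
- **Disagreement:** my first position estimate from the side camera was 6–9 mm off from the top camera. I put this down to the colour masks including the sides of the caps. The wrist camera agreed with the top view to within about 2 mm on the blue and orange keys, so I used those positions. No check failed.

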